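Load a component tray through a spring gate

ROBOT

A 6-joint arm with a two-finger parallel gripper is mounted at the origin on a cart in front of the work surface, level with it; the furniture and walls round the work are solid. World frame = base frame: x ahead of the robot, y to its left, z up, the work surface at z = 0. Lengths are in m, angles in rad, forces in N, time in s.
With the tool pointing down it reaches from about 0.25 to 0.725 m from the base axis. Payload 4 kg.
Tool frame: the origin (TCP) lies midway between the tips of the shut fingers; the grasp point (between the pads) lies 19 mm behind it; y points along the fingers, x is the direction in which the jaws open and shut, and the axes are right-handed (so a half turn about y gives the same grasp; the last joint's range is limited). The gripper opens to 85 mm and grips with 20 to 120 N. Pads are 22 mm wide; open, the fingers measure 114 mm over their backs; the gripper's body (76 mm by 85 mm) begins 54 mm behind the grasp point. The pads swing forward as they close: fully open they stand 13 mm farther back than shut.
Start: joints at [1.167, 0.241, 0.005, 1.335, 0, 1.571], TCP at [0.196, 0.46, 0.231] pointing down, gripper open.
Joint ranges: [-2.72, 2.72], [-1.05, 1.87], [-1.09, 1.28], [-1.99, 2.15], [-1.42, 1.44], [-3.14, 3.14]. Speed limits (rad/s): [2.79, 2.79, 3.14, 3.14, 3.14, 3.14].

INTERFACE

Orientations are given as a unit quaternion [x, y, z, w].
In Python, from workcell import bot gives the robot as it stands. The module is installed in compiled form; this text tells all that it offers.
- The arm moves only by the shell command python3 -m inch 'ROWS'. ROWS is text: rows parted by semicolons, each of 7 numbers parted by spaces: the turn, a rotation vector about the tool's x, y, z in degrees, then the shift along the tool's x, y, z in mm, then the closure, from 0 (fully open) to 1 (shut). In form: ax ay az dx dy dz fingers; .... A call has 1 to 12 rows; each row shifts and turns the commanded pose from where the row before left it, along the tool's axes as they then stand; what a row does not reach is not made up. A row lasts 1/8 s, in which the tool goes at most 62.5 mm and 10.7 degrees, less where a joint would pass 70% of its speed; a pose out of reach is approached as far as the arm can. A call with a gripper value outside its range is refused whole. The fingers move at their own pace and stop on an object; the grip force is fixed at half the most. Time passes only in rows, so rows that do not move let the fingers close. It gives the time, the measured TCP pose, the force and the opening at its end, in the units of the state.
- bot.get_obs(): the state, without advancing time (a new reading comes with each control period).
- bot.camera(name): name is "side" or "top" or "wrist"; returns a dict with "color" (400x640x3 uint8, blue, green, red), "fx", "fy", "cx", "cy" (pixels), "k1" (the pictures are not rectified: a ray, as slopes to the right and down, at radius r is drawn at 1 + k1 r^2 times it, then the intrinsics apply), "extrinsics" (4x4, takes a point from world to camera coordinates). Camera axes: x right, y up, looking along -z (the intrinsics and any distortion apply to the point x, -y, -z); pixel columns grow to the right and rows downward; lengths in m; the calibration is good to about 2 mm. A picture is of the moment at which its call begins. There is no depth.
- bot.job_done(): hands the job in, once; it reports no verdict.
Trained networks look in the newest picture that a camera, given by its name, has taken for a name from the list of things; names that differ only in an ending like _2 or _b are one class to them, and where a whole thing is asked for, a point or a joint stands for the part that bears it (a point fixed in the world has none). Each returns a list of dicts, best first, with "conf" (0 to 1); they miss things now and then, are a little off and sometimes report something else, mostly with a low value. They report only what shows in the picture. A call takes as long as a camera call. They do not tell look-alikes from the thing itself.
- bot.look_for(name, camera): "extent" ([left, top, right, bottom] in pixels, round what is visible of it).
- bot.cut_out(name, camera): "region" (400x640 bool, what is visible of it) and "extent" ([left, top, right, bottom] in pixels, round what is visible of it).
- bot.spot_point(name, camera): "point" ([column, row] in pixels: a listed point, or the origin of a listed thing).
The state is a dict: "clock": time; "joint_pos": joint angles; "joint_vel": joint speeds; "tau": joint torques, N m; "eef_pos": TCP position; "tool_rot": TCP orientation; "ft_force": force on the tool from outside, world axes, zero at the start; "ft_torque": the same for the moment, N m; "grip_width": finger opening in m.
Only numpy, scipy, OpenCV 4.12 (cv2) and the standard library are available. Lean on these libraries where they do the work, as an engineer would, in place of code of your own. Each camera call takes 0.05 s, during which the arm holds its last target.

TASK

Push the grey component tray along the metal chute, away from the robot, through the sprung gate until it meets the end stop: hold the gate open with one fingertip pressing its long treadle down while another fingertip pushes on the tray's tall rear plate. Then let go so that the gate drops shut behind the component rack. Do not grasp or lift the tray, do not ram it into the shut gate, and leave the other things on the bench where they are.

Things in the scene. Friction and masses are not known exactly. Their poses are not given: they have to be found in the camera images.
- chute: Fixed metal chute, open on top and at its rear. Origin: on the bench, on the chute's centre line, in the gate's plane. +x = the tray's way (away from the robot), +y = left (treadle side), z up. Floor 4 mm thick, x = -225 to +100 mm; inner width 54 mm; walls 6 mm thick, top 24 mm above the bench. All 'chute x, y' below are in this frame.
- stop_face (a point): Middle of the near face of the end stop, at chute x = +85 mm, 21 mm above the bench (stop's top at 38 mm). When the tray's front meets it, the tray's origin is at chute x = +20 mm and its push face at -45 mm.
- tray: Loose grey plastic tray, about 0.22 kg (varies), 130 (x) x 50 (y) mm, in the chute before the gate, x axis along chute +x. Origin: centre of underside, 4 mm above the bench. Base 6 mm thick; in front (x = 4 to 64 mm) a rack block with six small cans, top 31.5 mm above the underside; behind, a tall push plate (x = -65 to -57 mm, 46 mm wide, top at 60 mm); between them a low gap where the gate drops.
- push_face (a point): Point on the rear face of the tray's push plate, middle of its width, 45 mm above the tray's underside; push towards the tray's +x. Anywhere on the upper half of the face will do.
- gate (a joint): Gate hinge angle, rad: 0 = shut, 0.65 = fully open (stop); a spring shuts it. Steel see-saw: pressing the treadle (left) down lifts the blade (30 mm wide, at chute x = -3 to +3 mm, lower edge 20 mm above the bench when shut). The rack passes above 0.4 rad. The tray cannot push it open. Holding it fully open takes about 6 N on the middle of the treadle.
- gate_hinge (a point): Point on the gate's hinge line, above chute x = 0, y = +58 mm, 40 mm above the bench. The line runs parallel to chute x, as an 8 mm shaft from x = -216 to +19 mm, between two posts (16 mm wide in y, top 48 mm above the bench) at chute x = -217 and +20 mm. Fingers stay clear of it on either side.
- treadle (a point): Middle of the treadle's upper face (moves with the gate). Ribbed steel plate, 190 mm along the chute (x = -210 to -20 mm), 50 mm wide. Fully open it is level, upper face 30 mm above the bench, chute y = +72 to +122 mm. Shut, it slants up to the left by 0.65 rad, outer edge about 70 mm above the bench. A fingertip can slide along it towards +x while holding it down.
- transformer: Bystander: small ferrite transformer, 30x40x28 mm, right of the chute. Origin: centre of underside.
- cell: Bystander: round battery cell standing upright, 14 mm diameter, 50 mm high, right of the chute. Origin: centre of underside.
- tape: Bystander: roll of black electrical tape lying flat, 59 mm diameter, 19 mm high, right of the chute. Origin: centre of underside.
- screwdriver: Bystander: yellow-handled screwdriver, 201 mm long, lying far left. Origin: centre of underside.
- jar: Bystander: green jar with white lid, 50 mm diameter, 72 mm high, at the right. Origin: centre of underside.
- carton: Bystander: small cardboard carton, 45x62x38 mm, at the right. Origin: centre of underside.
Things that resemble listed ones, but are neither listed nor needed, are in the scene too. Leave any brown look-alike of the tray alone.

How it is judged:
By the outcome, as a careful person would: the job done as asked, in the order asked, and still so for the second after the job is handed in, with the robot touching nothing.
It also fails if it takes over 35 s, if anything falls off the work surface, if the arm or the gripper's body presses on something with over 40 N, if the wrist force passes 120 N, or if a joint passes its speed limit or range.

## Working session

There is one attempt and no reset: what is moved stays moved. The work goes in short steps, Python scripts to look and compute and a shell command to move; the robot and the scene stay as the last step left them, time stands still between calls to the robot, and variables do not carry over. Pictures are saved under pics/ and viewed, and the job is handed in when it is done.

```bash
mkdir -p pics; cat > h.py <<'E'
import numpy as np,cv2
from workcell import bot
def ray(c,px):
    x=(px[0]-c["cx"])/c["fx"];y=(px[1]-c["cy"])/c["fy"]
    u,v=x,y
    for _ in range(20):
        s=1+c["k1"]*(u*u+v*v);u,v=x/s,y/s
    E=np.array(c["extrinsics"]);R=E[:3,:3];t=E[:3,3]
    return -R.T@t, R.T@np.array([u,-v,-1.])
def onz(c,px,z):
    o,d=ray(c,px);return o+d*(z-o[2])/d[2]
def proj(c,p):
    E=np.array(c["extrinsics"]);q=E[:3,:3]@np.array(p)+E[:3,3]
    u,v=q[0]/-q[2],-q[1]/-q[2];s=1+c["k1"]*(u*u+v*v)
    return np.array([c["fx"]*u*s+c["cx"],c["fy"]*v*s+c["cy"]])
E
python3 - <<'E'
from h import *
np.set_printoptions(precision=4,suppress=True)
o=bot.get_obs();print(o)
for n in ["top","side","wrist"]:
    c=bot.camera(n);cv2.imwrite(f"pics/{n}0.png",c["color"]);print(n,c["fx"],c["k1"],ray(c,(320,200)))
    for k in ["stop_face","push_face","gate_hinge","treadle","tray","chute"]:
        print(k,[(np.round(d["point"]),round(d["conf"],2)) for d in bot.spot_point(k,n)])
E
```

```text
{'clock': 0.0, 'joint_pos': array([1.167 , 0.2414, 0.0037, 1.3352, 0.    , 1.5708]), 'joint_vel': array([-0.0028, -0.0001, -0.    , -0.0003,  0.0002,  0.0015]), 'tau': array([ -0.0007, -37.232 ,  25.2406,   0.0169,  -0.    ,  -0.    ]), 'eef_pos': array([0.1962, 0.4592, 0.2304]), 'tool_rot': array([ 0.5905,  0.3889, -0.3902, -0.5897]), 'ft_force': array([ 0.0253, -0.4652,  0.2135]), 'ft_torque': array([-0.0071,  0.0388,  0.0247]), 'grip_width': 0.08532689315215382}
top 360.9100761686294 -0.03466671021971517 (array([0.5287, 0.0193, 1.1872]), array([ 0.0745,  0.0027, -0.9973]))
stop_face [(array([358., 151.]), 0.82), (array([336., 170.]), 0.68)]
push_face [(array([295., 261.]), 0.8), (array([344., 229.]), 0.56), (array([334., 168.]), 0.33)]
gate_hinge [(array([336., 169.]), 0.97), (array([380., 211.]), 0.34)]
treadle [(array([322., 204.]), 0.69)]
tray [(array([277., 253.]), 0.96), (array([348., 208.]), 0.88)]
chute []
side 439.0723572735156 -0.02800663661897774 (array([ 0.5394, -1.2945,  0.6827]), array([ 0.033 ,  0.9034, -0.4277]))
stop_face [(array([383., 226.]), 0.63)]
push_face [(array([300., 215.]), 0.76), (array([273., 195.]), 0.67), (array([274., 172.]), 0.43)]
gate_hinge [(array([358., 211.]), 0.56)]
treadle [(array([326., 201.]), 0.74)]
tray [(array([324., 293.]), 0.71), (array([278., 196.]), 0.69), (array([322., 228.]), 0.68)]
chute [(array([357., 225.]), 0.96)]
wrist 344.2802486056935 -0.006870139502031707 (array([0.1241, 0.4909, 0.3726]), array([ 0.2726, -0.123 , -0.9543]))
stop_face []
push_face []
gate_hinge []
treadle []
tray []
chute []
```

View pics/top0.png

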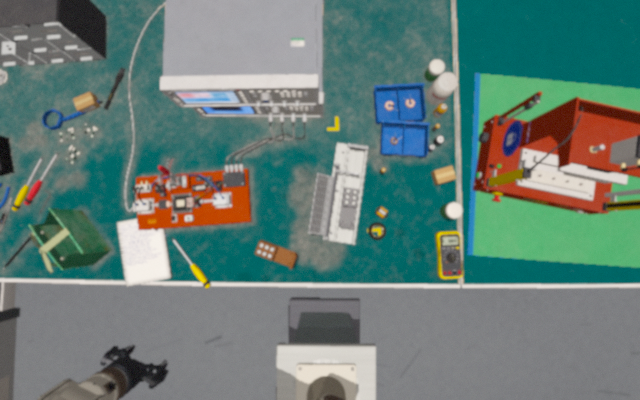

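View pics/side0.png

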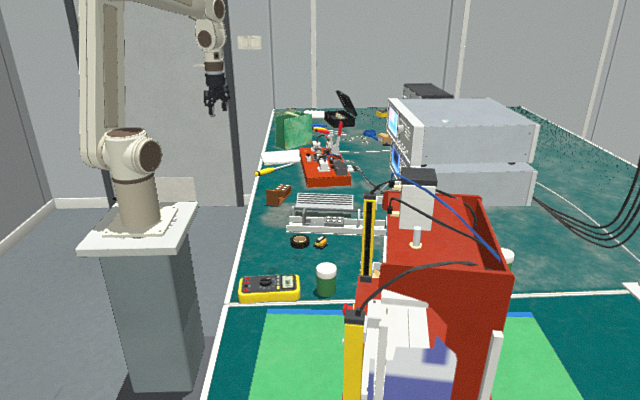

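```bash
python3 - <<'E'
import cv2
a=cv2.imread('pics/top0.png')[120:280,230:430];cv2.imwrite('pics/top0z.png',cv2.resize(a,None,fx=3.75,fy=3.75,interpolation=cv2.INTER_CUBIC))
a=cv2.imread('pics/side0.png')[140:260,240:420];cv2.imwrite('pics/side0z.png',cv2.resize(a,None,fx=4.2,fy=4.2,interpolation=cv2.INTER_CUBIC))
E
```

```text
(no output)
```

View pics/top0z.png

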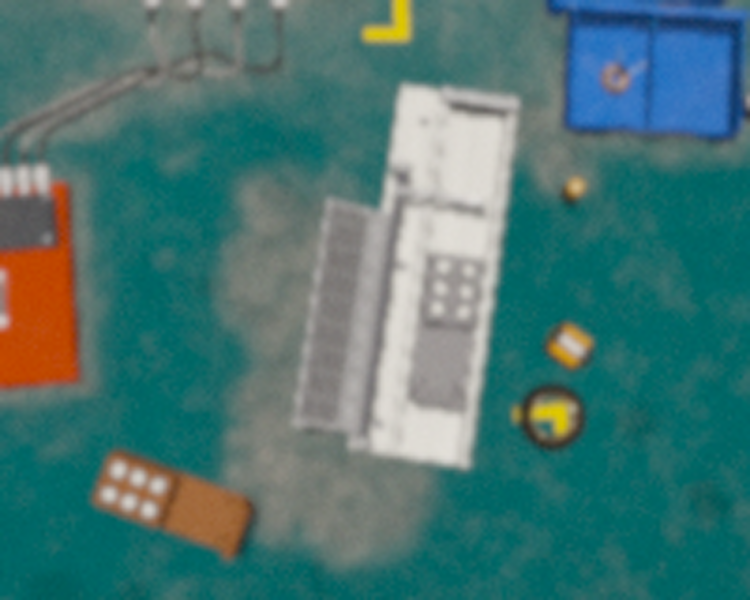

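View pics/side0z.png

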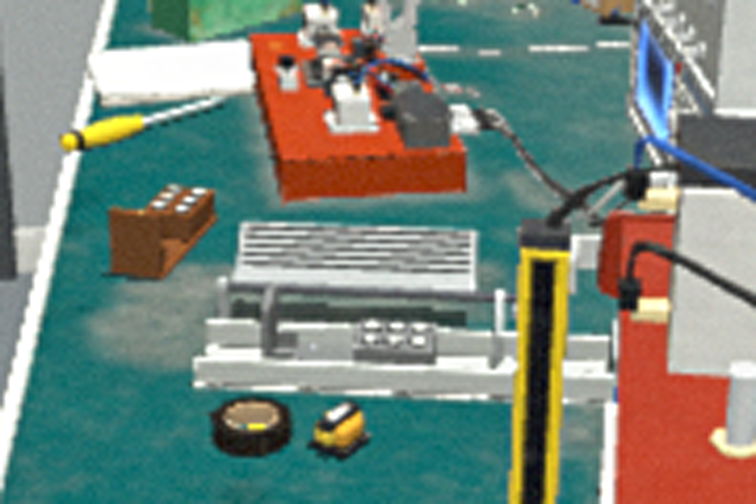

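The top view shows the chute running up and slightly right, with its near end at about (350,243) and far end at about (365,145). The treadle is left of it (about 322,204), and the grey tray is before the gate with its push plate at about (347,228). The brown look-alike is at (277,253). I'll fit the chute pose next.

```bash
cat > fit.py <<'E'
from h import *
from scipy.optimize import least_squares
from scipy.spatial.transform import Rotation as Ro
def W(p,q):
    c,s=np.cos(p[2]),np.sin(p[2]);return np.array([p[0]+c*q[0]-s*q[1],p[1]+s*q[0]+c*q[1],q[2]])
def th(a=0.65):  # treadle mid, shut
    c,s=np.cos(a),np.sin(a);y,z=39,-10
    return (-115e-3,(58+y*c-z*s)/1e3,(40+z*c+y*s)/1e3)
def fit(obs,x0):
    # obs: (cam,px,chutepoint or ('t',z)) ; p=[x,y,yaw,trayx]
    def f(p):
        r=[]
        for c,px,q in obs:
            if q[0]=='t': q=(p[3]+q[1],q[2],q[3])
            r+=list(proj(c,W(p,q))-px)
        return r
    return least_squares(f,x0,loss='soft_l1',f_scale=1)
E
python3 - <<'E'
from fit import *
np.set_printoptions(precision=4,suppress=True)
T=bot.camera("top");S=bot.camera("side")
z=lambda a,b:np.array([230+(a+.5)/3.75-.5,120+(b+.5)/3.75-.5])
obs=[(T,(358,151),(.085,0,.021)),(T,(336,169),(0,.058,.040)),(T,(322,204),th()),
(T,z(470,467),(-.225,-.033,.024)),(T,z(518,97),(.1,-.033,.03)),(T,z(330,200),(-.02,.115,.0707)),(T,z(295,428),(-.21,.115,.0707)),
(T,(344,229),('t',-.065,0,.049)),(T,(348,208),('t',0,0,.004)),
(S,(383,226),(.085,0,.021)),(S,(358,211),(0,.058,.04)),(S,(326,201),th()),(S,(322,228),('t',0,0,.004))]
r=fit(obs,[.5,-.05,-.1,-.11]);print(r.x);print(r.fun.reshape(-1,2))
for q in [(-.225,0,0),(.1,0,0)]:print(W(r.x,q))
o=bot.get_obs();print(Ro.from_quat(o["tool_rot"]).as_matrix())
c=bot.camera("wrist");E=np.array(c["extrinsics"]);R=Ro.from_quat(o["tool_rot"]).as_matrix()
print("cam in tool",R.T@(-E[:3,:3].T@E[:3,3]-o["eef_pos"]), R.T@(-E[2,:3]))
E
```

```text
[ 0.7007 -0.0864 -0.1424 -0.1124]
[[-0.7136 -1.9961]
 [ 0.2701  1.7939]
 [-2.5773  0.1012]
 [-1.1523  0.4466]
 [ 0.4474 -0.0453]
 [ 0.0616 -0.1584]
 [ 0.0616 -0.5013]
 [ 2.3368 -0.6386]
 [ 0.2379  0.6667]
 [ 1.6313  0.2482]
 [ 0.0448  0.3466]
 [-2.1623 -0.312 ]
 [-0.1877  0.1584]]
[ 0.478  -0.0545  0.    ]
[ 0.7997 -0.1006  0.    ]
[[ 0.3929  0.0001 -0.9196]
 [ 0.9196 -0.      0.3929]
 [ 0.     -1.     -0.0001]]
cam in tool [ 0.0002 -0.1413  0.0788] [-0.      0.9507 -0.3101]
```

```bash
python3 -m inch '0 -7.5 0 0 0 0 0; 0 -7.5 0 0 0 0 0'; python3 -c "
from h import *
print(bot.get_obs()['joint_pos'])"
```

```text
clock: 1.45
eef_pos: [0.1965, 0.4598, 0.2313]
tool_rot: [-0.533, -0.464, 0.464, 0.533]
ft_force: [-0.1, -0.4, 0.4]
grip_width: 0.0853
[ 1.16694939e+00  2.40618039e-01  5.02259438e-03  1.33517117e+00
 -7.14864717e-06  1.30466849e+00]
```

```bash
python3 -m inch '0 0 0 -36 0 -32 0; 0 0 0 -36 0 -32 0; 0 0 0 -36 0 -32 0; 0 0 0 -36 0 -32 0; 0 0 0 -36 0 -32 0; 0 0 0 -36 0 -32 0; 0 0 0 -36 0 -32 0; 0 0 0 -36 0 -32 0; 0 0 0 -36 0 -32 0; 0 0 0 -36 0 -32 0; 0 0 0 -36 0 -32 0; 0 0 0 -30 0 -25 0'; python3 - <<'E'
from h import *
np.set_printoptions(precision=4,suppress=True)
c=bot.camera("wrist");cv2.imwrite("pics/w1.png",c["color"]);print(bot.get_obs()["eef_pos"],bot.get_obs()["joint_pos"])
for k in ["stop_face","push_face","gate_hinge","treadle","tray","chute"]:
    print(k,[(np.round(d["point"]),round(d["conf"],2)) for d in bot.spot_point(k,"wrist")])
E
```

```text
clock: 2.95
eef_pos: [0.5103, -0.017, 0.2313]
tool_rot: [0.535, 0.463, -0.463, -0.534]
ft_force: [-0.0, 0.8, -0.3]
grip_width: 0.0851
[ 0.5125 -0.0205  0.231 ] [-0.0381  0.2643  0.0356  1.3395 -0.0032  0.1083]
stop_face [(array([295., 383.]), 0.63)]
push_face [(array([443.,  60.]), 0.76), (array([283., 204.]), 0.74)]
gate_hinge [(array([338., 341.]), 0.89)]
treadle [(array([336., 339.]), 0.58), (array([374., 264.]), 0.57)]
tray [(array([487.,  82.]), 0.96), (array([292., 245.]), 0.72)]
chute [(array([294., 318.]), 0.74)]
```

View pics/w1.png

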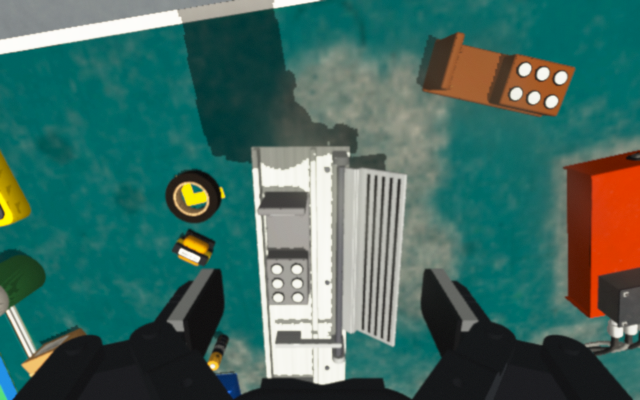

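The wrist view shows the chute's near end at about row 150, the push plate at about (283,204), the gate blade at about (318,340) and the treadle between columns 345 and 405. I'll zoom in for a refined fit.

```bash
python3 - <<'E'
import cv2
a=cv2.imread('pics/w1.png')[135:365,235:425];cv2.imwrite('pics/w1z.png',cv2.resize(a,None,fx=2.6,fy=2.6,interpolation=cv2.INTER_CUBIC))
E
```

```text
(no output)
```

View pics/w1z.png

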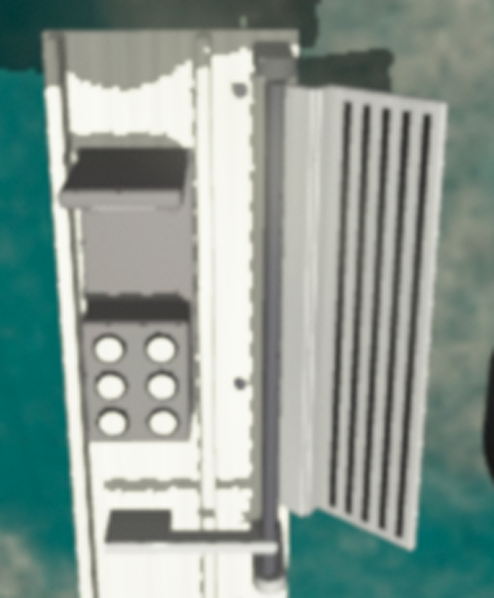

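```bash
cat > fit2.py <<'E'
from fit import *
np.set_printoptions(precision=4,suppress=True)
c=bot.camera("wrist")
z=lambda a,b:np.array([235+(a+.5)/2.6-.5,135+(b+.5)/2.6-.5])
obs=[(c,z(42,32),(-.225,-.033,.024)),(c,z(195,38),(-.225,.027,.024)),(c,z(447,102),(-.21,.115,.0707)),(c,z(412,550),(-.02,.115,.0707)),
(c,z(61,192),('t',-.065,-.023,.064)),(c,z(185,192),('t',-.065,.023,.064)),(c,z(137,192),(  't',-.065,0.003,.064)),
(c,(338,341),(0,.058,.04)),(c,(295,383),(.085,0,.021)),(c,(292,245),('t',0,0,.004)),(c,(283,204),('t',-.065,0,.049)),
(c,z(90,440),('t',.064,-.022,.0355)),(c,z(188,437),('t',.064,.022,.0355))]
r=fit(obs,[.7,-.0864,-.142,-.112]);print(r.x);print(r.fun.reshape(-1,2))
p=r.x
o=bot.get_obs();e=o["eef_pos"];R=Ro.from_quat(o["tool_rot"]).as_matrix()
C,s=np.cos(p[2]),np.sin(p[2]);d=e[:2]-p[:2];print("tcp in chute",C*d[0]+s*d[1],-s*d[0]+C*d[1],e[2],"yaw err deg",np.degrees(np.arctan2(R[1,0],R[0,0]))-90-np.degrees(p[2]));print(R)
E
python3 fit2.py
```

```text
[ 0.7014 -0.0803 -0.1389 -0.1087]
[[ 0.5206  0.5967]
 [ 0.9842 -1.7599]
 [ 0.8183 -1.6351]
 [ 0.6341  0.3367]
 [-1.0232 -0.1661]
 [-0.1468 -0.1895]
 [-2.8066 -0.1792]
 [ 0.8235  1.2275]
 [-2.4007  3.0245]
 [-2.7592 -0.5585]
 [ 0.1177 -0.5205]
 [-0.121   3.3489]
 [ 0.6984  4.5025]]
tcp in chute -0.19977800037253915 0.038624250849966034 0.2314382785496464 yaw err deg -0.09020419502288135
[[ 0.14   -0.0001 -0.9901]
 [ 0.9901  0.0002  0.14  ]
 [ 0.0001 -1.      0.0001]]
```

```bash
python3 -m inch '0 0 0 6 40 3 0; 0 0 0 0 40 0 0; 0 0 0 0 40 0 0; 0 0 0 0 35 0 0; 0 0 0 0 0 0 0; 0 0 0 0 0 0 0'; python3 - <<'E'
from h import *
c=bot.camera("wrist");cv2.imwrite("pics/w2.png",c["color"])
c=bot.camera("side");a=c["color"][120:260,230:430];cv2.imwrite("pics/s2.png",cv2.resize(a,None,fx=4,fy=4,interpolation=cv2.INTER_CUBIC))
E
```

```text
clock: 4.1
eef_pos: [0.5081, -0.0084, 0.0777]
tool_rot: [0.534, 0.464, -0.463, -0.534]
ft_force: [0.5, -0.7, -0.3]
grip_width: 0.0854
```

View pics/w2.png

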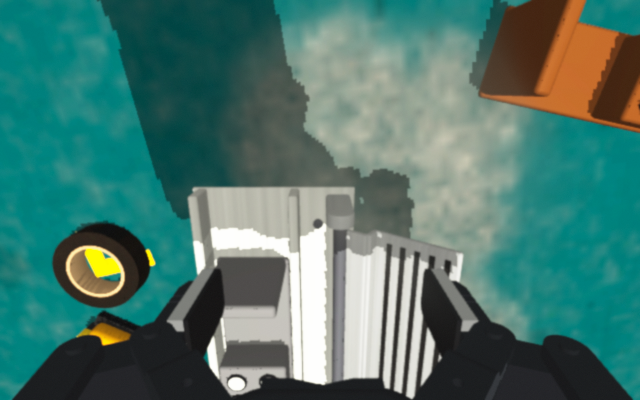

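View pics/s2.png

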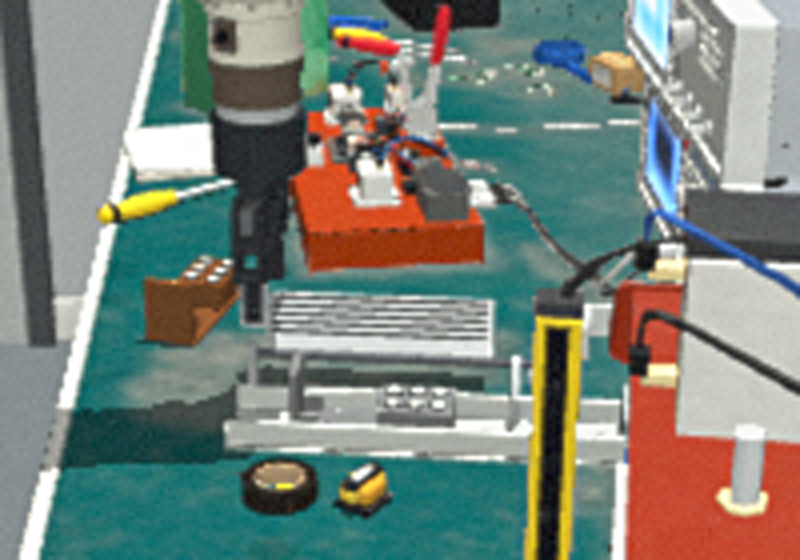

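The wrist view (w2) shows the push plate at about (250,290), the treadle at 380–460 columns, and the fingers at columns ~200 and ~445. I'll check the geometry by projecting the model onto it.

```bash
python3 - <<'E'
from fit import *
np.set_printoptions(precision=4,suppress=True)
c=bot.camera("wrist");o=bot.get_obs();e=o["eef_pos"];R=Ro.from_quat(o["tool_rot"]).as_matrix()
p=[ 0.7014,-0.0803,-0.1389,-0.1087]
C,s=np.cos(p[2]),np.sin(p[2]);d=e[:2]-p[:2];print("tcp",C*d[0]+s*d[1],-s*d[0]+C*d[1],e[2])
im=cv2.resize(c["color"],None,fx=1.25,fy=1.25)
def dot(P,col):
    u=proj(c,P)*1.25;cv2.circle(im,tuple(int(v) for v in u),3,col,-1)
for sx in(-1,1):
  for x in (.0425,.057):
    for zz in(-.011,.011): dot(e+R@np.array([sx*x,-.013,zz]),(0,0,255))
for q in [(-.225,-.033,.024),(-.225,.027,.024),(-.21,.115,.0707),(p[3]-.065,-.023,.064),(p[3]-.065,.023,.064),(p[3]+.004,-.022,.0355),(-.21,.0752,.0405)]: dot(W(p,q),(255,0,255))
cv2.imwrite("pics/w2p.png",im)
E
```

```text
tcp -0.20068961442578065 0.04418617940291057 0.0782323143396246
```

View pics/w2p.png

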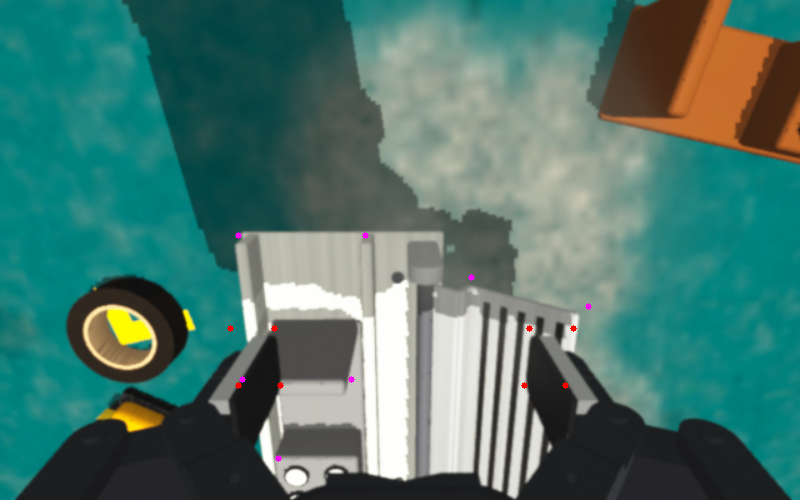

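```bash
python3 -m inch '0 0 0 0 0 -7 0; 0 0 0 0 12 0 0; 0 0 0 0 12 0 0; 0 0 0 0 8 0 0; 0 0 0 0 6 0 0; 0 0 0 0 0 0 0'; python3 -m inch '0 0 0 0 6 0 0; 0 0 0 0 5 0 0; 0 0 0 0 0 0 0'
```

```text
clock: 5.0
eef_pos: [0.5138, -0.01, 0.0379]
tool_rot: [-0.534, -0.463, 0.464, 0.534]
ft_force: [-2.3, -1.4, 3.0]
grip_width: 0.0853
clock: 5.38
eef_pos: [0.5147, -0.0095, 0.0274]
tool_rot: [0.534, 0.464, -0.463, -0.534]
ft_force: [0.0, 1.8, 4.8]
grip_width: 0.0856
```

Treadle engaged, with about 5 N upward force. I'll press the last bit and check.

```bash
python3 -m inch '0 0 0 0 4 0 0; 0 0 0 0 3 0 0; 0 0 0 0 0 0 0'; python3 - <<'E'
from h import *
c=bot.camera("wrist");cv2.imwrite("pics/w3.png",c["color"])
c=bot.camera("side");a=c["color"][120:260,230:430];cv2.imwrite("pics/s3.png",cv2.resize(a,None,fx=4,fy=4,interpolation=cv2.INTER_CUBIC))
E
```

```text
clock: 5.75
eef_pos: [0.5147, -0.01, 0.0204]
tool_rot: [0.535, 0.463, -0.463, -0.534]
ft_force: [0.1, 0.9, 6.1]
grip_width: 0.085
```

View pics/w3.png

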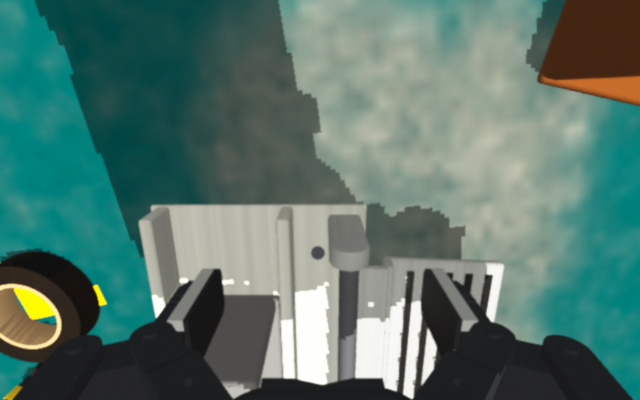

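View pics/s3.png

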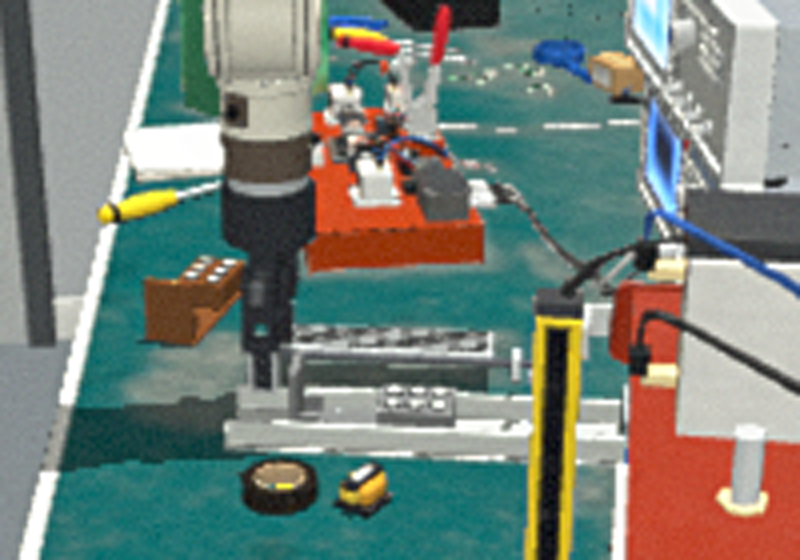

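```bash
python3 -m inch '0 0 0 0 1.5 0 0; 0 0 0 0 0 -3 0; 0 0 0 0 0 -3 0; 0 0 0 0 0 -3 0; 0 0 0 0 0 -3 0; 0 0 0 0 0 -4 0; 0 0 0 0 0 -4 0; 0 0 0 0 0 -5 0'; python3 - <<'E'
from h import *
c=bot.camera("top");a=c["color"][120:280,280:400];cv2.imwrite("pics/t4.png",cv2.resize(a,None,fx=3.75,fy=3.75,interpolation=cv2.INTER_CUBIC))
c=bot.camera("side");a=c["color"][120:260,230:430];cv2.imwrite("pics/s4.png",cv2.resize(a,None,fx=4,fy=4,interpolation=cv2.INTER_CUBIC))
E
```

```text
clock: 6.85
eef_pos: [0.5353, -0.0136, 0.0181]
tool_rot: [-0.533, -0.461, 0.465, 0.536]
ft_force: [-5.8, 1.0, 7.0]
grip_width: 0.0855
```

View pics/t4.png

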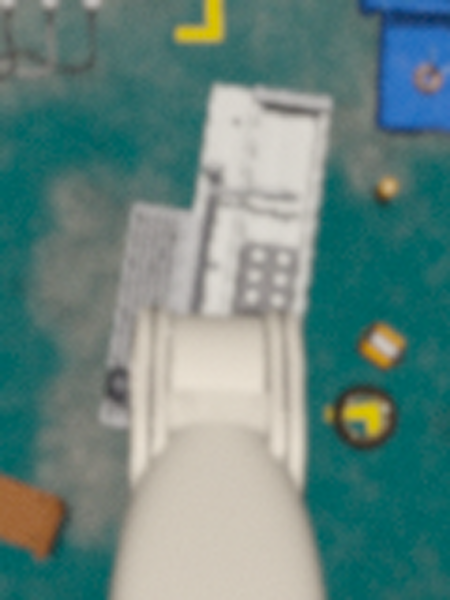

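View pics/s4.png

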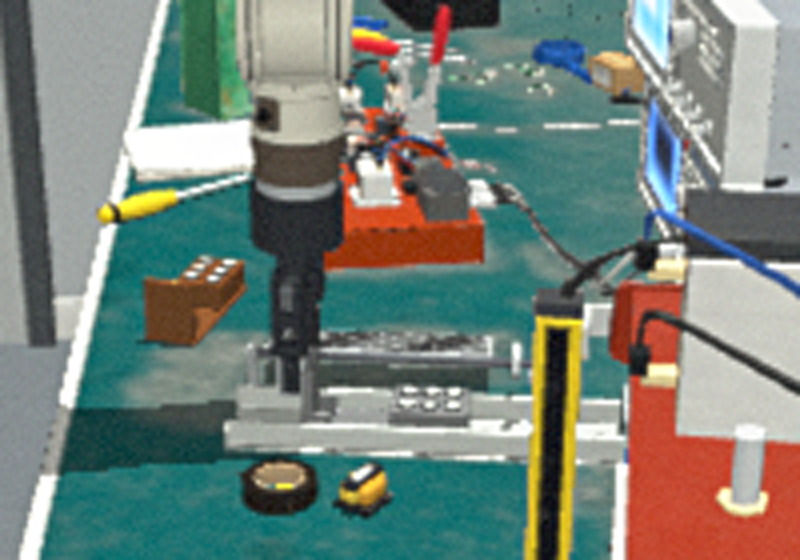

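The tray is moving and the gate is open: the blade appears raised in the top view, with about 7 N on the treadle. Continuing.

```bash
python3 -m inch '0 0 0 0 0 -5 0; 0 0 0 0 0 -5 0; 0 0 0 0 0 -5 0; 0 0 0 0 0 -5 0; 0 0 0 0 0 -5 0; 0 0 0 0 0 -5 0; 0 0 0 0 0 -5 0; 0 0 0 0 0 -5 0';python3 -m inch '0 0 0 0 0 -5 0; 0 0 0 0 0 -5 0; 0 0 0 0 0 -5 0; 0 0 0 0 0 -5 0; 0 0 0 0 0 -5 0; 0 0 0 0 0 -5 0; 0 0 0 0 0 -5 0; 0 0 0 0 0 -5 0'; python3 - <<'E'
from h import *
c=bot.camera("top");a=c["color"][120:280,280:400];cv2.imwrite("pics/t5.png",cv2.resize(a,None,fx=3.75,fy=3.75,interpolation=cv2.INTER_CUBIC))
e=bot.get_obs()["eef_pos"];d=e[:2]-[.7014,-.0803];C,s=np.cos(-.1389),np.sin(-.1389);print(C*d[0]+s*d[1],-s*d[0]+C*d[1],e[2])
E
```

```text
clock: 7.95
eef_pos: [0.5753, -0.0192, 0.0181]
tool_rot: [-0.533, -0.462, 0.465, 0.536]
ft_force: [-7.2, -0.5, 6.9]
grip_width: 0.0854
clock: 8.95
eef_pos: [0.6151, -0.0248, 0.0181]
tool_rot: [-0.533, -0.462, 0.465, 0.536]
ft_force: [-6.0, 0.7, 6.3]
grip_width: 0.0855
-0.09225943013302305 0.04299969623950331 0.018118931232462478
```

View pics/t5.png

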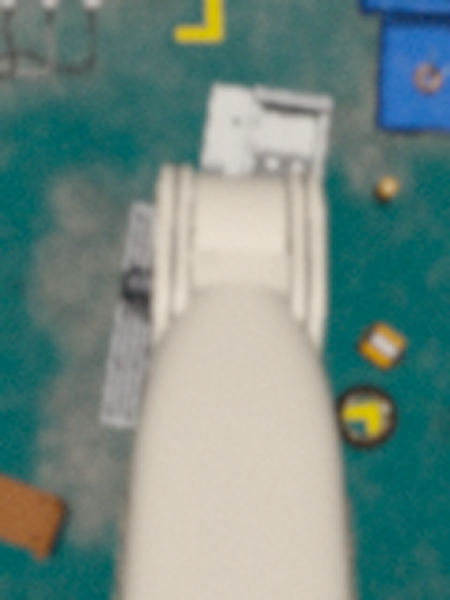

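The rack's first cans are beyond the gate, with a steady push of about 6 N. About 35 mm remains.

```bash
python3 -m inch '0 0 0 0 0 -4 0; 0 0 0 0 0 -4 0; 0 0 0 0 0 -4 0; 0 0 0 0 0 -4 0; 0 0 0 0 0 -3 0; 0 0 0 0 0 -3 0; 0 0 0 0 0 -2 0; 0 0 0 0 0 -2 0';python3 -m inch '0 0 0 0 0 -1.5 0; 0 0 0 0 0 -1.5 0'; python3 -m inch '0 0 0 0 0 -1.5 0; 0 0 0 0 0 -1.5 0'; python3 - <<'E'
from h import *
c=bot.camera("top");a=c["color"][120:280,280:400];cv2.imwrite("pics/t6.png",cv2.resize(a,None,fx=3.75,fy=3.75,interpolation=cv2.INTER_CUBIC))
e=bot.get_obs()["eef_pos"];d=e[:2]-[.7014,-.0803];C,s=np.cos(-.1389),np.sin(-.1389);print(C*d[0]+s*d[1],-s*d[0]+C*d[1],e[2])
E
```

```text
clock: 10.0
eef_pos: [0.641, -0.0286, 0.0181]
tool_rot: [-0.533, -0.462, 0.465, 0.536]
ft_force: [-5.7, -0.4, 6.7]
grip_width: 0.0857
clock: 10.25
eef_pos: [0.6439, -0.0289, 0.0181]
tool_rot: [-0.533, -0.462, 0.465, 0.536]
ft_force: [-5.1, 0.2, 6.8]
grip_width: 0.0855
clock: 10.5
eef_pos: [0.6469, -0.0294, 0.0181]
tool_rot: [-0.533, -0.462, 0.465, 0.536]
ft_force: [-5.6, 0.5, 7.4]
grip_width: 0.0853
-0.06080375545087398 0.0428928915506723 0.018113643968901413
```

View pics/t6.png

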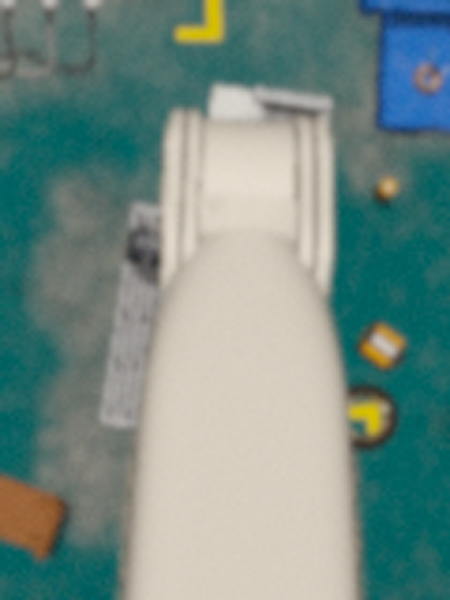

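Not at the stop yet, since the force is still only sliding friction. I'll use small steps until it rises.

```bash
python3 -m inch '0 0 0 0 0 -1 0; 0 0 0 0 0 -1 0'; python3 -m inch '0 0 0 0 0 -1 0; 0 0 0 0 0 -1 0'
```

```text
clock: 10.8
eef_pos: [0.6489, -0.0297, 0.0181]
tool_rot: [-0.533, -0.462, 0.465, 0.535]
ft_force: [-5.8, 0.5, 6.2]
grip_width: 0.0854
clock: 11.05
eef_pos: [0.6509, -0.0299, 0.0182]
tool_rot: [-0.533, -0.462, 0.465, 0.535]
ft_force: [-5.5, 0.5, 6.5]
grip_width: 0.0856
```

```bash
python3 -m inch '0 0 0 0 0 -1 0; 0 0 0 0 0 -0.5 0'
```

```text
clock: 11.3
eef_pos: [0.6524, -0.0302, 0.0181]
tool_rot: [-0.533, -0.462, 0.465, 0.536]
ft_force: [-5.6, 0.3, 5.7]
grip_width: 0.0855
```

```bash
python3 -m inch '0 0 0 0 0 -1 0; 0 0 0 0 0 -1 0';python3 -c "
from h import *
c=bot.camera('side');a=c['color'][140:250,280:430];cv2.imwrite('pics/s7.png',cv2.resize(a,None,fx=5,fy=5,interpolation=cv2.INTER_CUBIC))
c=bot.camera('wrist');cv2.imwrite('pics/w7.png',c['color'])"
```

```text
clock: 11.55
eef_pos: [0.6544, -0.0305, 0.0181]
tool_rot: [-0.533, -0.462, 0.465, 0.535]
ft_force: [-6.5, 0.7, 6.9]
grip_width: 0.0853
```

View pics/s7.png

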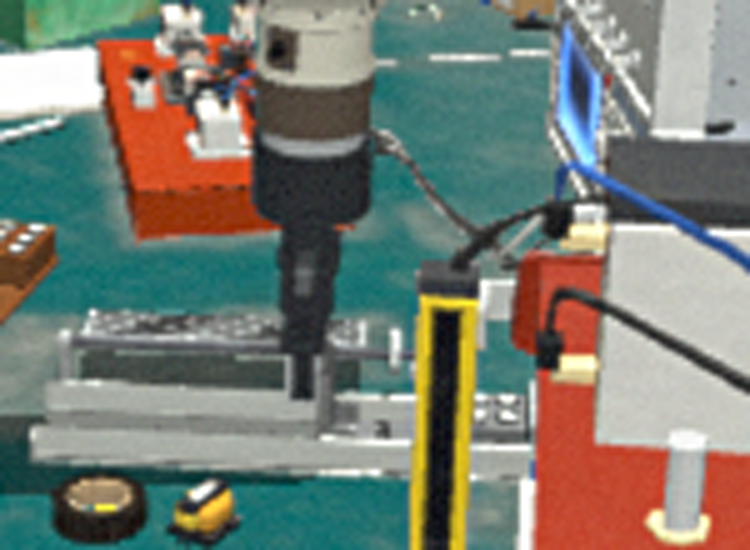

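View pics/w7.png

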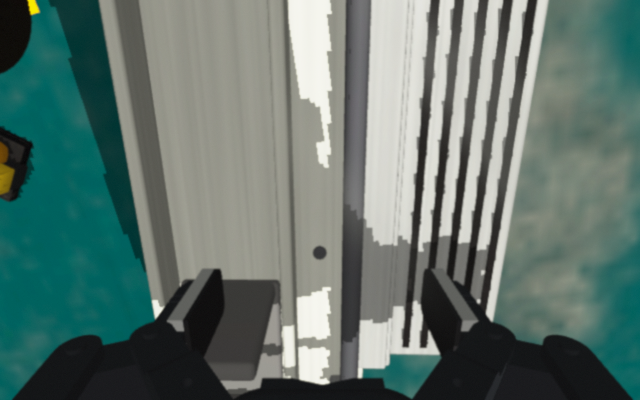

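```bash
python3 -m inch '0 0 0 0 0 -1 0; 0 0 0 0 0 -1 0';python3 -m inch '0 0 0 0 0 -1 0'
```

```text
clock: 11.9
eef_pos: [0.6547, -0.0305, 0.0181]
tool_rot: [-0.532, -0.461, 0.466, 0.536]
ft_force: [-10.7, 1.9, 10.8]
grip_width: 0.0853
clock: 12.02
eef_pos: [0.6547, -0.0306, 0.0181]
tool_rot: [-0.532, -0.46, 0.466, 0.537]
ft_force: [-14.3, 1.9, 11.6]
grip_width: 0.0854
```

The TCP stopped at x=0.6547 while force rose from 6 to 14 N, so the tray has met the stop. I'll back off while still holding the gate, then lift.

```bash
python3 -m inch '0 0 0 0 0 3 0; 0 0 0 0 0 4 0; 0 0 0 0 0 4 0; 0 0 0 0 0 0 0'; python3 -m inch '0 0 0 0 -6 0 0; 0 0 0 0 -8 0 0; 0 0 0 0 -10 0 0; 0 0 0 0 -12 0 0; 0 0 0 0 -20 0 0; 0 0 0 0 -30 0 0; 0 0 0 0 -40 0 0; 0 0 0 0 -40 0 0; 0 0 0 0 -30 30 0; 0 0 0 0 0 40 0; 0 0 0 0 0 40 0; 0 0 0 0 0 30 0'; python3 -m inch '0 0 0 0 0 40 0; 0 0 0 0 0 40 0; 0 0 0 0 0 0 0'; python3 -c "
from h import *
c=bot.camera('side');a=c['color'][140:250,280:430];cv2.imwrite('pics/s8.png',cv2.resize(a,None,fx=5,fy=5,interpolation=cv2.INTER_CUBIC))
c=bot.camera('top');a=c['color'][120:280,230:430];cv2.imwrite('pics/t8.png',cv2.resize(a,None,fx=3.75,fy=3.75,interpolation=cv2.INTER_CUBIC))
c=bot.camera('wrist');cv2.imwrite('pics/w8.png',c['color'])"
```

```text
clock: 12.52
eef_pos: [0.6515, -0.0299, 0.0202]
tool_rot: [0.536, 0.464, -0.462, -0.533]
ft_force: [2.0, -0.1, 7.3]
grip_width: 0.0852
clock: 14.02
eef_pos: [0.5081, -0.0088, 0.2148]
tool_rot: [-0.533, -0.463, 0.464, 0.535]
ft_force: [0.4, -1.0, -0.2]
grip_width: 0.0854
clock: 14.4
eef_pos: [0.4279, 0.0024, 0.2147]
tool_rot: [-0.533, -0.463, 0.464, 0.535]
ft_force: [0.9, 0.6, 0.8]
grip_width: 0.0852
```

View pics/s8.png

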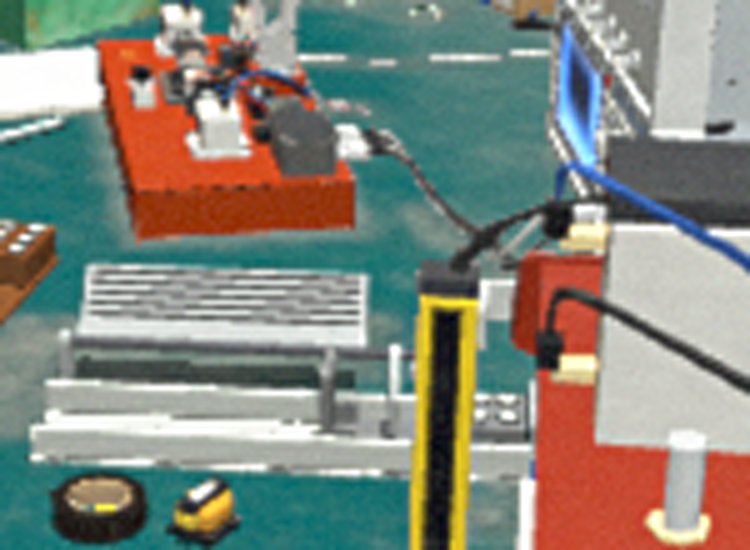

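View pics/t8.png

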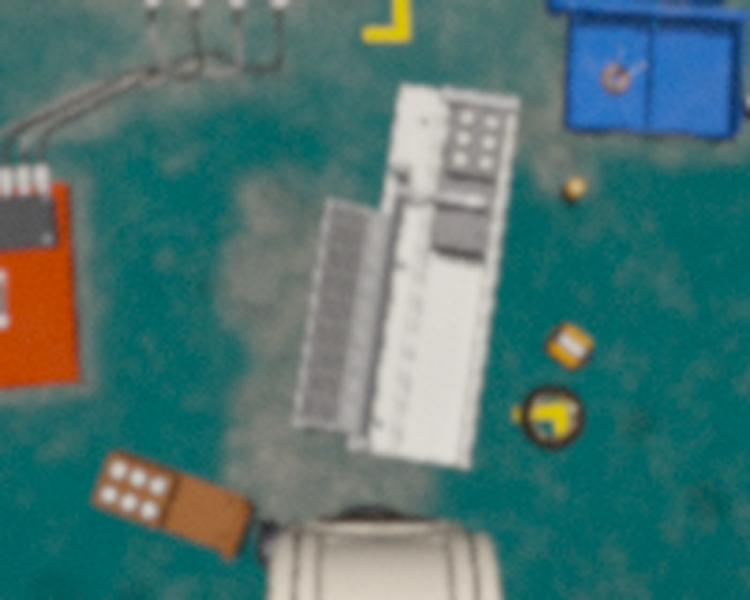

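View pics/w8.png

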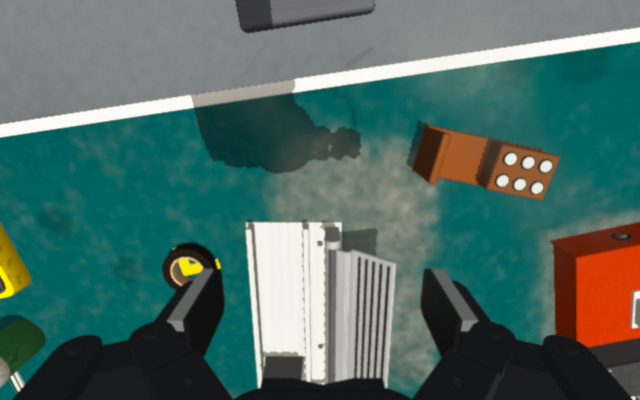

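The gate is down behind the rack and the treadle is slanted again; the rack appears flush against the stop at top-view zoom (475,100). Final numeric check follows, then I'll hand in.

```bash
python3 - <<'E'
from fit import *
c=bot.camera("top");im=cv2.resize(c["color"][120:220,310:400],None,fx=6,fy=6,interpolation=cv2.INTER_CUBIC)
p=[.7014,-.0803,-.1389,.02]
for q in [(-.045,-.023,.064),(-.045,.023,.064),(.084,-.022,.0355),(.084,.022,.0355),(.085,-.022,.038),(.085,.022,.038),(.1,-.033,.024),(-.02,.115,.0707)]:
    u=(proj(c,W(p,q))-[310,120]+.5)*6;cv2.circle(im,tuple(int(v) for v in u),3,(255,0,255),-1)
cv2.imwrite("pics/t9.png",im)
E
```

```text
(no output)
```

View pics/t9.png

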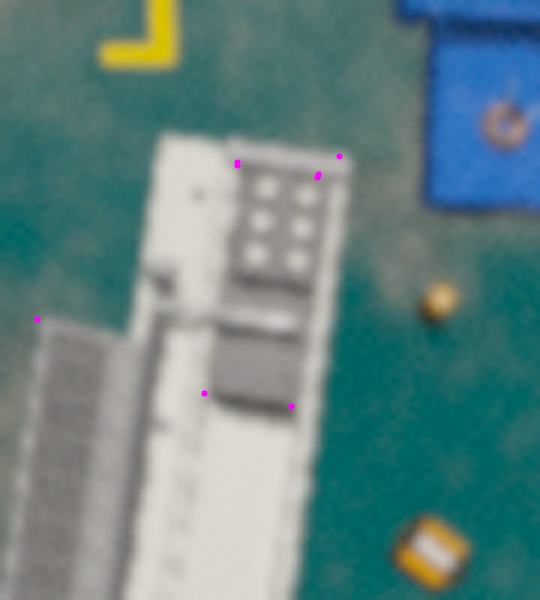

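The projected at-stop model matches: the rack front meets the stop at about row 165 and the plate edge is at about row 400.

```bash
python3 -c "
from workcell import bot
print(bot.job_done())"
```

```text
the job is handed in; nothing more can be done
None
```

The tray is against the end stop with the gate shut behind the rack, and I handed the job in at about 14.6 s on the robot clock.

I held the treadle down with the left fingertip at about 7 N and pushed the tray's rear plate along the chute with the right fingertip. Once the tray met the stop, I backed off and lifted clear so the gate could drop.

- **At the stop:** the arm stopped advancing while the push force rose from about 6 N to 14 N. In the last top view the rack is flush with the stop, matching the expected position to within about 3 mm.
- **Gate:** the blade is down in the gap behind the rack, and the treadle is slanted up as it was at the start.
- **Other things on the bench:** the ones visible in the last pictures, including the brown look-alike, the tape and the transformer, look unmoved. I did not measure each one. The robot was clear of everything.
- **Disagreements:** the first top/side estimate of the chute differed from the wrist-camera one by about 5 mm sideways. I used the wrist one. The back-off moved the tool only about 3 mm rather than the roughly 7 mm I expected, but the tray did not follow it.

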